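# Set the fraction diverter to the beaker and start the run

### The job

Push the upright tab of the fraction diverter round, step by step, until its spout clicks in over the beaker (the tall, straight-walled 50 ml one of the four vessels on its base). Then press the start key on the grey key box fully down and let go. Push only on the tab, not on the spout pipe, do not press the key before the spout is over the beaker, and leave the vessels and everything else standing where they are.

Things in the scene. Friction and masses are not known exactly. Their poses are not given: they have to be found in the camera images.
- base: Fixed white round base plate, 228 mm across, 12 mm thick, with a pillar in its middle. Origin: centre of the underside; +x points the way the spout is parked, away from the tab. Four vessel stations lie 85 mm from the centre, -80, -40, +40 and +80 degrees from +x (counter-clockwise from above). The head's top (disc and tab arm) is at most 102 mm above the worktop.
- hub (a point): Point on the diverter's turning axis (vertical), at the underside of the turning head, 85 mm above the worktop.
- diverter (a joint): Turning angle of the head in rad: 0 = parked along the base's +x (always so at the start), positive counter-clockwise from above. Detents every 40 degrees (0, +-0.698, +-1.396); stops at +-1.52. About 2 N at the tab turns it; once past half-way to the next detent it snaps into that and stays there.
- tab_mid (a point): Middle of the tab: black upright plate opposite the spout, centred 56 mm from the turning axis, 22 mm long radially, 12 mm thick in the turning direction. It stands on an arm whose top is 97 mm above the worktop; the tab's top is at 138 mm, this point at 119 mm. Its x axis points from the tab to the turning axis. Push on its flat sides.
- spout_tip (a point): Lower end of the nozzle, 76 mm above the worktop, 85 mm from the axis: the down-turned end of a thin steel pipe (7 mm) on the head, opposite the tab. It passes 8 mm above the beaker's rim. The pipe is not to be pushed on.
- beaker_mid (a point): The beaker: clear, straight-walled, with a lip, 45 mm across and 56 mm high, the tallest of the four vessels, loose on one of the stations (any of the four). Point: on its axis, half-way up.
- glass_dish_mid (a point): Another vessel: low clear dish, 51 mm across, 26 mm high, loose on a station. Point: its centre.
- crucible_mid (a point): Another vessel: white ceramic crucible, wider at the top (42 mm), 34 mm high, loose on a station. Point: its centre.
- tube_jar_mid (a point): Another vessel: narrow clear jar, 30 mm across, 42 mm high, loose on a station. Point: its centre.
- key_box: Fixed grey key box, 100 (x) x 75 (y) x 34 mm high, on the worktop to the left or right of the diverter (a pipette tip box, 73 mm high, stands on the other side). Origin: centre of the underside. The start key is at the middle of its top.
- key_top (a point): Top centre of the round start key (28 mm across) on the key box; it is pressed straight down.
- key (a joint): Travel of the start key in m: 0 up, 0.006 fully down (about 5 N); springs back.
- amber: Brown 60 x 60 x 122 mm bottle with a black cap, loose bystander. Origin: underside.
- plain_syringe: Syringe, 126 mm long, lying loose, bystander.
- pen: Marker pen, 135 mm long, lying loose, bystander.
- filter_disc: Small plastic syringe filter, 26 mm across, 22 mm high, loose on the worktop in front of the key box, bystander.
There are look-alikes about, which are no part of the job. What is shaped like the part that bears glass_dish_mid but black or pink is not meant.

How it is judged:
On the way, in this order (a step that is already met when the one before it is completed fails the run):
1. the spout rests over the beaker (horizontal distance between spout_tip and beaker_mid below 0.012 m and velocity of joint diverter between -0.1 and 0.1 rad/s), for 0.2 s.
2. the start key is pressed down (horizontal distance between spout_tip and beaker_mid below 0.012 m and value of joint key above 0.0045 m), for 0.05 s.
At the end, for the whole second after the job is handed in: The nozzle stands within 12 mm (horizontally) of the beaker's axis, at rest; the key has been pressed at least 4.5 mm after that and is up again; all four vessels stand upright within 15 mm of where they were (horizontal distance between spout_tip and beaker_mid below 0.012 m and value of joint key below 0.002 m and velocity of joint diverter between -0.05 and 0.05 rad/s and angle between each of beaker_mid, glass_dish_mid, crucible_mid, tube_jar_mid's own z axis and vertical below 0.1 rad and distance of each of beaker_mid, glass_dish_mid, crucible_mid, tube_jar_mid from where it was at the start of the episode below 0.015 m); the robot touches nothing.
It fails at once if the start key is pressed while the spout is not over the beaker (value of joint key above 0.003 m and not (horizontal distance between spout_tip and beaker_mid below 0.014 m)).
It fails at once if the robot pushes on the spout pipe (contact force between any of the fingers, the arm and diverter_c4 above 1 N or contact force between any of the fingers, the arm and diverter_c5 above 1 N or contact force between any of the fingers, the arm and diverter_c6 above 1 N).
It fails at once if a vessel on the base is shifted, lifted or tipped (distance of any of beaker_mid, glass_dish_mid, crucible_mid, tube_jar_mid from where it was at the start of the episode above 0.015 m or angle between any of beaker_mid, glass_dish_mid, crucible_mid, tube_jar_mid's own z axis and vertical above 0.4 rad).
It fails at once if a loose bystander is shifted or lifted (distance of any of amber, plain_syringe, pen, filter_disc from where it was at the start of the episode above 0.03 m).
It also fails if it takes over 53 s, if anything falls off the work surface, if the arm or the gripper's body presses on something with over 40 N, if the wrist force passes 120 N, or if a joint passes its speed limit or range.

### The arm

A 7-joint arm with a two-finger parallel gripper is mounted at the origin on a cart in front of the work surface, level with it; the furniture and walls round the work are solid. World frame = base frame: x ahead of the robot, y to its left, z up, the work surface at z = 0. Lengths are in m, angles in rad, forces in N, time in s.
With the tool pointing down it reaches from about 0.4 to 0.85 m from the base axis. Payload 10.4 kg.
Tool frame: the origin (TCP) lies midway between the tips of the shut fingers; the grasp point (between the pads) lies 19 mm behind it; y points along the fingers, x is the direction in which the jaws open and shut, and the axes are right-handed (so a half turn about y gives the same grasp; the last joint's range is limited). The gripper opens to 87 mm and grips with 3 to 60 N. Pads are 19 mm wide; open, the fingers measure 117 mm over their backs; the gripper's body (75 mm by 190 mm) begins 51 mm behind the grasp point.
Start: joints at [1.249, 0.332, -0.065, 1.46, 0.022, 1.35, -0.088], TCP at [0.184, -0.597, 0.223] pointing down, gripper open.
Joint ranges: [-2.6, 2.6], [-0.5, 2.12], [-1.47, 1.34], [0.16, 2.42], [-1.27, 4.41], [0.06, 2.06], [-2.6, 2.6]. Speed limits (rad/s): [2.22, 2.22, 2.79, 2.79, 3.14, 3.14, 3.14].

### API

Orientations are given as a unit quaternion [x, y, z, w].
In Python, from bench import * gives the robot as it stands.
- The arm moves only by the tool jog_arm, never from a script. Its argument "commands" is a list of rows, each an object with "translation": the shift along the world's x, y, z in mm, a list of three; "twist": the turn about the world's z in rad. A call has 1 to 20 rows; each row shifts and turns the commanded pose from where the row before left it; what a row does not reach is not made up. A row lasts 1/10 s, in which the tool goes at most 50 mm and 8.59 degrees, less where a joint would pass 70% of its speed; a pose out of reach is approached as far as the arm can. A call is refused whole if a number of a shift passes 50 or a number of a turn 0.15, either way. A call with a gripper value outside its range is refused whole. "grip" is the closure, from 0 (fully open) to 1 (shut), set as the call begins (left out, the last holds). The fingers move at their own pace and stop on an object; "grip_force" is the grip in N (left out, the last holds). Time passes only in rows, so rows that do not move let the fingers close. It gives the time, the measured TCP pose, the force and the opening at its end, in the units of the state.
- read_state(): the state, without advancing time (a new reading comes with each control period).
- camera(name): name is "scene" or "top"; returns a dict with "img" (384x512x3 uint8, red, green, blue), "fx", "fy", "cx", "cy" (pixels), "cam_to_world" (4x4, takes a point from camera to world coordinates). Camera axes: x right, y down, z forward; pixel columns grow to the right and rows downward; lengths in m; the calibration is good to about 2 mm. A picture is of the moment at which its call begins. There is no depth.
- close_job(): hands the job in, once; it reports no verdict.
The state is a dict: "time": time; "joint_positions": joint angles; "joint_vel": joint speeds; "joint_torque": joint torques, N m; "ee_pos": TCP position; "eef_rot": TCP orientation; "ft_force": force on the tool from outside, world axes, zero at the start; "torque": the same for the moment, N m; "width": finger opening in m.
Only numpy, scipy, OpenCV 4.12 (cv2) and the standard library are available. Lean on these libraries where they do the work, as an engineer would, in place of code of your own. Each camera call takes 0.05 s, during which the arm holds its last target.

## Working session

There is one attempt and no reset: what is moved stays moved. The work goes in short steps, Python scripts to look and compute and a tool call to move; the robot and the scene stay as the last step left them, time stands still between calls to the robot, and variables do not carry over. Pictures are saved under pics/ and viewed, and the job is handed in when it is done.

Besides the shell and the picture viewer there is one more tool, called after ">>>" as name(argument=value, ...), one argument or row to a line, values as JSON. jog_arm: Moves the arm, as the interface text tells. Its arguments: {"type":"object","properties":{"commands":{"type":"array"},"grip":{"type":"number"},"grip_force":{"type":"number"}},"required":["commands"]}

```bash
mkdir -p pics
cat > h.py <<'E'
from bench import *
import numpy as np, cv2
def grab(n,tag):
    c=camera(n); cv2.imwrite(f'pics/{tag}.png',c['img'][:,:,::-1]); np.savez(f'pics/{tag}.npz',**c); return c
def load(tag): return dict(np.load(f'pics/{tag}.npz'))
def ray(c,u,v):
    M=c['cam_to_world']; d=M[:3,:3]@np.array([(u-c['cx'])/c['fx'],(v-c['cy'])/c['fy'],1]); return M[:3,3],d
def plane(c,u,v,z):
    o,d=ray(c,u,v); return (o+d*(z-o[2])/d[2])
def proj(c,p):
    M=np.linalg.inv(c['cam_to_world']); q=M[:3,:3]@np.array(p)+M[:3,3]; return c['fx']*q[0]/q[2]+c['cx'],c['fy']*q[1]/q[2]+c['cy']
def tri(c1,p1,c2,p2):
    o1,d1=ray(c1,*p1);o2,d2=ray(c2,*p2)
    s=np.linalg.lstsq(np.c_[d1,-d2],o2-o1,rcond=None)[0]
    a=o1+d1*s[0];b=o2+d2*s[1]; return (a+b)/2,np.linalg.norm(a-b)
E
python3 - <<'E'
from h import *
for n in('scene','top'):
    c=grab(n,n+'0'); print(n,c['fx'],c['cam_to_world'].round(3).tolist())
    cv2.imwrite(f'pics/{n}0b.png',cv2.resize(c['img'][:,:,::-1],(800,600),interpolation=cv2.INTER_CUBIC))
print(read_state())
E
```

```text
scene 482.4566502563259 [[-0.838, -0.28, 0.469, -0.226], [-0.546, 0.462, -0.699, 1.018], [-0.02, -0.842, -0.54, 0.952], [0.0, 0.0, 0.0, 1.0]]
top 369.1463935345657 [[0.014, -0.99, 0.143, 0.318], [-1.0, -0.013, 0.004, -0.073], [-0.002, -0.143, -0.99, 1.461], [0.0, 0.0, 0.0, 1.0]]
{'time': 0.1, 'joint_positions': array([ 1.24940659,  0.33281592, -0.06473018,  1.46083336,  0.02157758,
        1.34991113, -0.08848364]), 'joint_vel': array([ 1.30506921e-04,  1.98008088e-05,  8.60995681e-05, -2.45330110e-03,
        8.69147648e-04, -1.64130056e-03,  5.48503983e-04]), 'joint_torque': array([ 1.58168521e-03, -6.24546790e+01,  2.52432190e-02, -3.90720499e+01,
       -6.13384950e-02,  3.67127394e-02,  6.00308249e-05]), 'ee_pos': array([ 0.18389819, -0.59697485,  0.22184049]), 'eef_rot': array([-0.56860257,  0.42036147, -0.41962654,  0.56912293]), 'ft_force': array([-1.09089313,  0.57946412,  0.28415021]), 'torque': array([-0.03381003,  0.04060056,  0.0357464 ]), 'width': 0.08674483217845426}
```

View pics/scene0b.png

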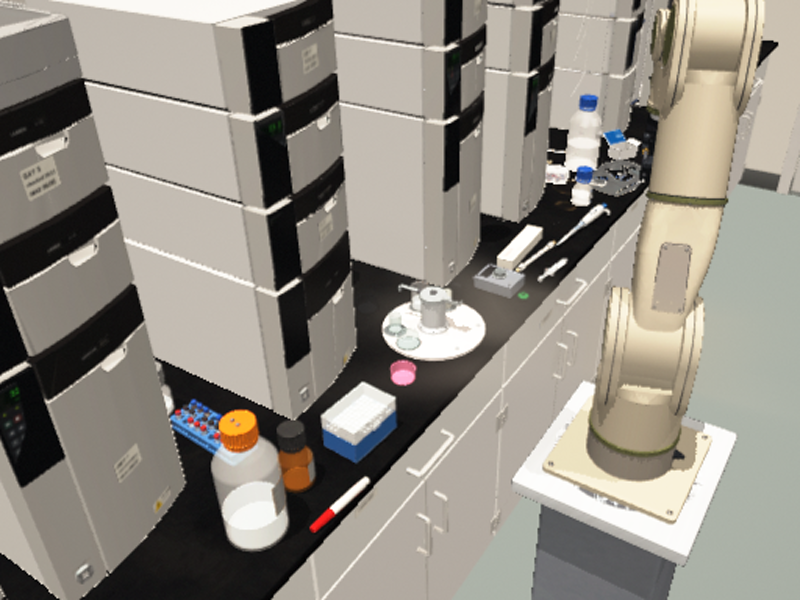

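View pics/top0b.png

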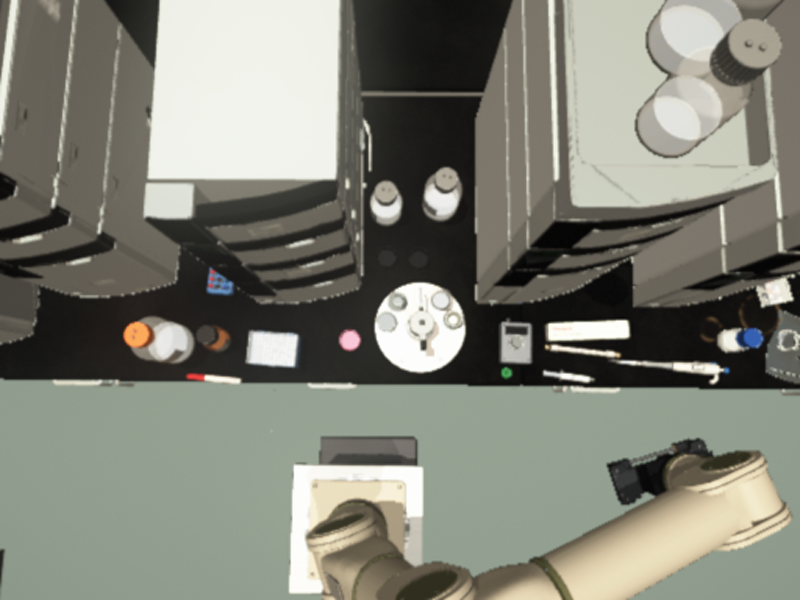

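Run:
```python
from h import *
t=load('top0');s=load('scene0')
a=t['img'][175:245,230:310,::-1]; b=s['img'][170:240,235:320,::-1]
cv2.imwrite('pics/z1.png',cv2.resize(a,None,fx=8,fy=8,interpolation=cv2.INTER_CUBIC))
cv2.imwrite('pics/z2.png',cv2.resize(b,None,fx=8,fy=8,interpolation=cv2.INTER_CUBIC))
```

```text
(no output)
```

View pics/z1.png

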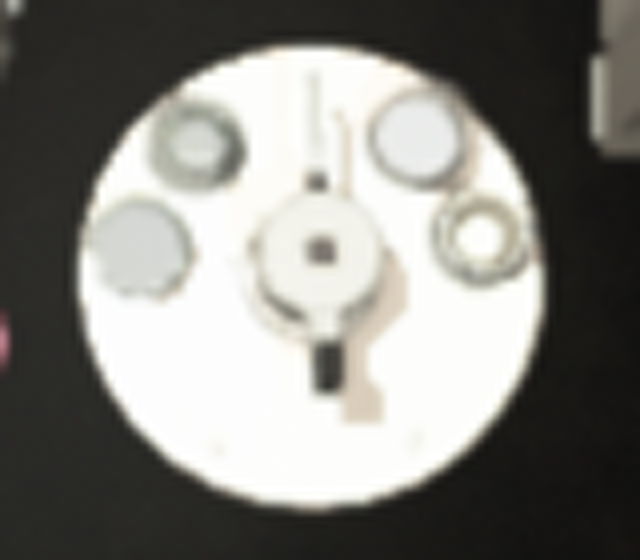

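View pics/z2.png

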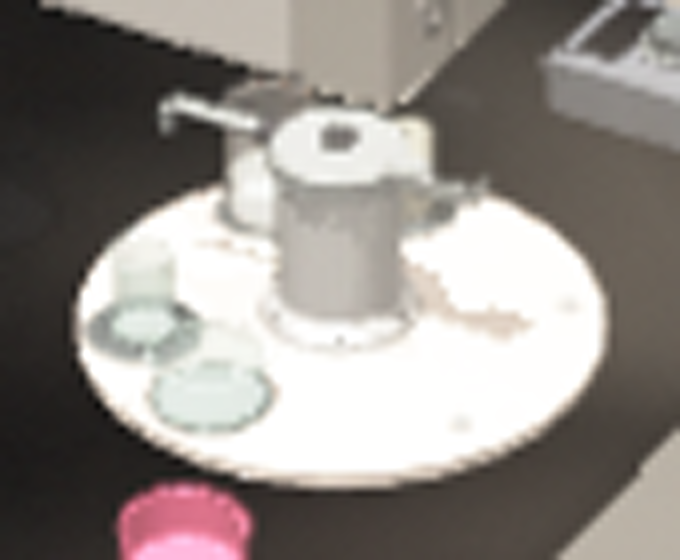

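Run:
```python
from h import *
t=load('top0');s=load('scene0')
def white(c,box):
    u0,v0,u1,v1=box; m=np.zeros(c['img'].shape[:2],np.uint8); m[v0:v1,u0:u1]=(c['img'][v0:v1,u0:u1].min(2)>110)*255
    k=max(cv2.findContours(m,0,2)[0],key=cv2.contourArea); h=cv2.convexHull(k); return h
h=white(t,(236,178,300,242)); P=np.array([plane(t,*p[0],0.012)[:2] for p in h]).astype(np.float32)
(c,r)=cv2.minEnclosingCircle(P); print('base top',c,r)
A=np.c_[2*P,np.ones(len(P))];x=np.linalg.lstsq(A,(P**2).sum(1),rcond=None)[0];print('fit',x[:2],np.sqrt(x[2]+x[0]**2+x[1]**2))
h=white(s,(240,185,300,231)); P=np.array([plane(s,*p[0],0.012)[:2] for p in h])
print('scene pts');A=np.c_[2*P,np.ones(len(P))];x2=np.linalg.lstsq(A,(P**2).sum(1),rcond=None)[0];print('fit',x2[:2],np.sqrt(x2[2]+x2[0]**2+x2[1]**2))
# hub center, tab
print('hub top',plane(t,230+320/8,175+250/8,.102),'tab top',plane(t,230+328/8,175+368/8,.138),'tab lo',plane(t,230+328/8,175+368/8,.119),'spout tip',plane(t,230+313/8,175+75/8,.09))
cx,cy=x[:2]; ax=np.array([cx,cy]); 
print('hub scene',plane(s,235+338/8,170+137/8,.102))
tb=plane(t,230+328/8,175+368/8,.138)[:2]; yaw=np.arctan2(*(ax-tb)[::-1]); print('yaw',yaw)
for d in(-80,-40,40,80):
    a=yaw+np.radians(d); p=ax+.085*np.array([np.cos(a),np.sin(a)])
    for z in (.012,.040,.068):
        u,v=proj(t,[*p,z]);uu,vv=proj(s,[*p,z]); print(d,p.round(3),z,'top z1',round((u-230)*8),round((v-175)*8),'scene z2',round((uu-235)*8),round((vv-170)*8))
```

```text
base top (0.49310216307640076, -0.1493082493543625) 0.11545407027006149
fit [ 0.49295135 -0.14930523] 0.11474633575730593
scene pts
fit [ 0.49242139 -0.16071044] 0.13123950294918899
hub top [ 0.49185763 -0.15058808  0.102     ] tab top [ 0.43389608 -0.15239611  0.138     ] tab lo [ 0.43555961 -0.15353416  0.119     ] spout tip [ 0.57661144 -0.1475507   0.09      ]
hub scene [ 0.48864358 -0.14202943  0.102     ]
yaw 0.05229119096561497
-80 [ 0.512 -0.232] 0.012 top z1 474 235 scene z2 399 202
-80 [ 0.512 -0.232] 0.04 top z1 481 227 scene z2 400 149
-80 [ 0.512 -0.232] 0.068 top z1 487 219 scene z2 400 95
-40 [ 0.561 -0.2  ] 0.012 top z1 411 137 scene z2 269 204
-40 [ 0.561 -0.2  ] 0.04 top z1 416 127 scene z2 269 151
-40 [ 0.561 -0.2  ] 0.068 top z1 421 117 scene z2 268 97
40 [ 0.555 -0.091] 0.012 top z1 191 145 scene z2 144 327
40 [ 0.555 -0.091] 0.04 top z1 192 136 scene z2 142 272
40 [ 0.555 -0.091] 0.068 top z1 193 126 scene z2 140 217
80 [ 0.503 -0.065] 0.012 top z1 136 248 scene z2 212 395
80 [ 0.503 -0.065] 0.04 top z1 136 240 scene z2 210 339
80 [ 0.503 -0.065] 0.068 top z1 136 233 scene z2 209 283
```

Run:
```python
from h import *
s=load('scene0');t=load('top0')
def enh(c,u0,v0,u1,v1,f,n):
    a=c['img'][v0:v1,u0:u1,::-1]
    a=cv2.resize(a,None,fx=f,fy=f,interpolation=cv2.INTER_LANCZOS4)
    g=cv2.createCLAHE(4,(2,2)); l=cv2.cvtColor(a,cv2.COLOR_BGR2LAB); l[...,0]=g.apply(l[...,0]); 
    b=(255*(np.clip((a.astype(float)-130)/125,0,1))**2.5).astype(np.uint8)
    cv2.imwrite(f'pics/{n}.png',b)
enh(s,240,175,300,230,12,'e1'); enh(t,236,178,300,240,9,'e2')
```

```text
(no output)
```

View pics/e1.png

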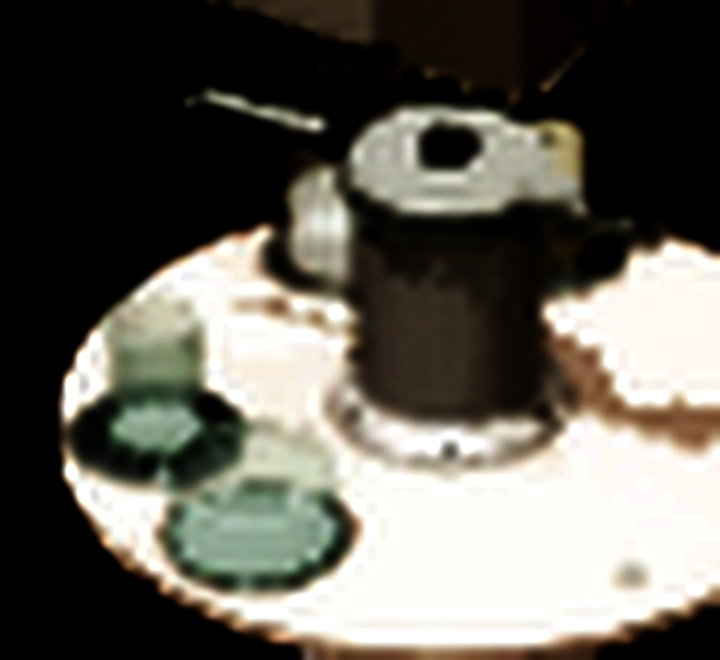

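View pics/e2.png

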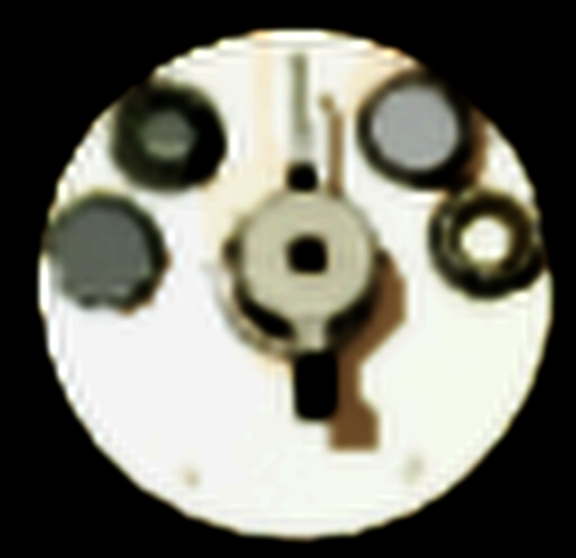

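Run:
```python
from h import *
s=load('scene0');t=load('top0')
a=s['img'][176:202,252:300,::-1]; a=(255*(a/255.)**.7).astype(np.uint8)
cv2.imwrite('pics/f1.png',cv2.resize(a,None,fx=16,fy=16,interpolation=cv2.INTER_NEAREST))
```

```text
(no output)
```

View pics/f1.png

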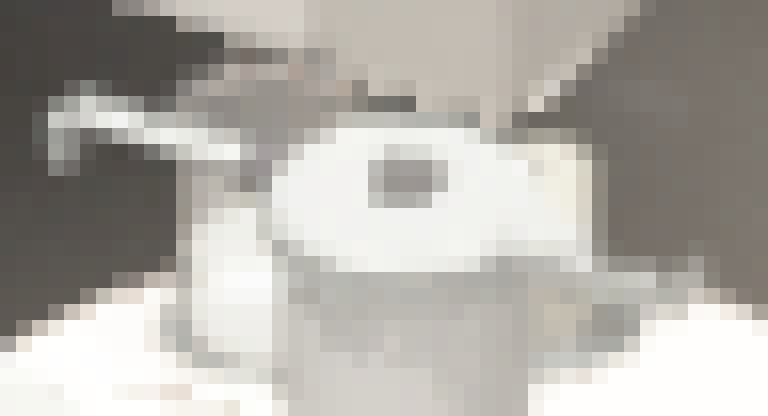

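Run:
```python
from h import *
from scipy.spatial.transform import Rotation as R
s=load('scene0');t=load('top0')
print(R.from_quat(read_state()['eef_rot']).as_matrix().round(3))
a=t['img'][195:250,300:480,::-1]
cv2.imwrite('pics/k1.png',cv2.resize(a,None,fx=4.4,fy=4.4,interpolation=cv2.INTER_CUBIC))
b=s['img'][135:200,285:400,::-1]
cv2.imwrite('pics/k2.png',cv2.resize(b,None,fx=6.5,fy=6.5,interpolation=cv2.INTER_CUBIC))
for p in([.4365,-.152,.138],[.4365,-.152,.097],[.577,-.147,.076]):
    u,v=proj(s,p);print('f1',(u-252)*16,(v-176)*16)
for n,(u,v) in dict(key=(516,341),cabR0=(480,300),cabR1=(640,300),cabL=(360,300)).items():
    print(n,[plane(t,u*.64,v*.64,z).round(3).tolist() for z in(0,.036)])
```

```text
[[ 0.294 -0.     0.956]
 [-0.956  0.001  0.294]
 [-0.001 -1.    -0.   ]]
f1 648.0255278419199 75.89205080736974
f1 645.2089411746765 246.13788947719468
f1 66.91187000314858 157.3889336473485
key [[0.46, -0.396, 0.0], [0.457, -0.388, 0.036]]
cabR0 [[0.565, -0.305, 0.0], [0.558, -0.3, 0.036]]
cabR1 [[0.57, -0.716, 0.0], [0.564, -0.7, 0.036]]
cabL [[0.56, 0.003, 0.0], [0.554, 0.001, 0.036]]
```

View pics/k1.png

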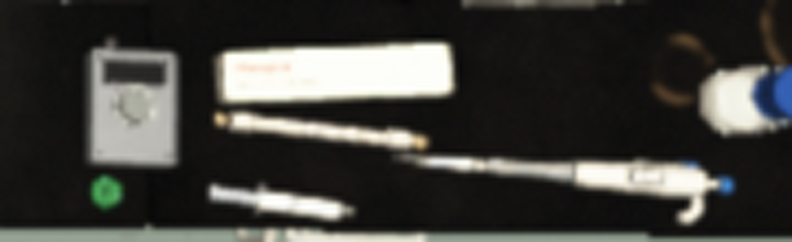

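View pics/k2.png

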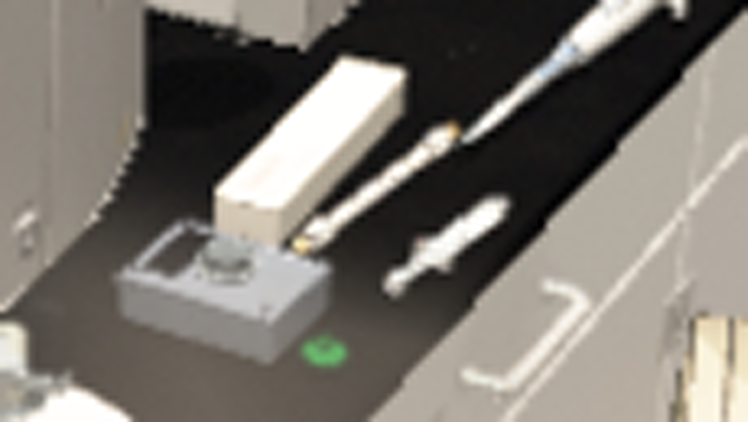

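Run:
```python
from h import *
s=load('scene0');t=load('top0')
print('key',tri(t,(300+133/4.4,195+106/4.4),s,(285+227/6.5,135+248/6.5)))
print('hub',tri(t,(230+320/8,175+250/8),s,(235+338/8,170+137/8)))
for u,v in((88,48),(178,52),(178,165),(88,162)): print('boxcorner',plane(t,300+u/4.4,195+v/4.4,.034).round(4))
ax=np.array([.4925,-.150])
for d in(-25,0,10,20,30,36,40):
    f=np.pi+.035-np.radians(d); C=ax+.056*np.array([np.cos(f),np.sin(f)]); n=np.array([-np.sin(f),np.cos(f)])
    print(d,C.round(4),'tcp',(C+n*.022).round(4))
```

```text
key (array([ 0.45260114, -0.38571611,  0.0446814 ]), np.float64(0.0002365545094664514))
hub (array([ 0.49320548, -0.15063831,  0.09585754]), np.float64(0.0012699810090343953))
boxcorner [ 0.5045 -0.3492  0.034 ]
boxcorner [ 0.502  -0.4288  0.034 ]
boxcorner [ 0.4022 -0.4266  0.034 ]
boxcorner [ 0.4037 -0.3478  0.034 ]
-25 [ 0.4426 -0.1754] tcp [ 0.4526 -0.195 ]
0 [ 0.4365 -0.152 ] tcp [ 0.4373 -0.1739]
10 [ 0.437  -0.1422] tcp [ 0.434 -0.164]
20 [ 0.4392 -0.1327] tcp [ 0.4324 -0.1536]
30 [ 0.4431 -0.1237] tcp [ 0.4327 -0.1431]
36 [ 0.4461 -0.1187] tcp [ 0.4338 -0.1369]
40 [ 0.4484 -0.1155] tcp [ 0.4348 -0.1329]
```

>>> jog_arm(
  commands=[
    {"translation": [15, 23, -1], "twist": -0.04},
    {"translation": [15, 23, -1], "twist": -0.04},
    {"translation": [15, 23, -1], "twist": -0.04},
    {"translation": [15, 23, -1], "twist": -0.04},
    {"translation": [15, 23, -1], "twist": -0.04},
    {"translation": [15, 23, -1], "twist": -0.04},
    {"translation": [15, 23, -1], "twist": -0.04},
    {"translation": [15, 23, -1], "twist": -0.04},
    {"translation": [15, 23, -1], "twist": -0.04},
    {"translation": [15, 23, -1], "twist": -0.04},
    {"translation": [15, 23, -1], "twist": -0.04},
    {"translation": [15, 23, -1], "twist": -0.04},
    {"translation": [15, 23, -1], "twist": -0.04},
    {"translation": [15, 23, -1], "twist": -0.04},
    {"translation": [15, 23, -1], "twist": -0.04},
    {"translation": [15, 23, -1], "twist": -0.04},
    {"translation": [0, 0, 0], "twist": 0},
    {"translation": [0, 0, 0], "twist": 0},
  ],
  grip=1,
  grip_force=30,
)

```text
time: 1.9
ee_pos: [0.4239, -0.2291, 0.2063]
eef_rot: [-0.408, 0.577, -0.577, 0.408]
ft_force: [-0.5, 0.1, -0.4]
width: 0.0004
```

>>> jog_arm(
  commands=[
    {"translation": [6, 12, -20], "twist": 0},
    {"translation": [6, 12, -20], "twist": 0},
    {"translation": [0, 0, -20], "twist": 0},
    {"translation": [0, 0, -20], "twist": 0},
    {"translation": [0, 0, -14], "twist": 0},
    {"translation": [0, 0, 0], "twist": 0},
    {"translation": [0, 0, 0], "twist": 0},
  ],
)

```text
time: 2.6
ee_pos: [0.436, -0.2058, 0.113]
eef_rot: [0.408, -0.578, 0.578, -0.408]
ft_force: [-0.2, 0.6, 0.1]
width: 0.0006
```

Run:
```python
from h import *
for n,b in(('scene',(235,120,335,220)),('top',(220,160,320,260))):
    c=grab(n,n+'1'); u0,v0,u1,v1=b
    cv2.imwrite(f'pics/{n}1z.png',cv2.resize(c['img'][v0:v1,u0:u1,::-1],None,fx=6,fy=6,interpolation=cv2.INTER_CUBIC))
print(read_state()['ee_pos'],read_state()['ft_force'])
```

```text
[ 0.43654857 -0.2058221   0.11360378] [-0.33820504  0.14904082  0.25692728]
```

View pics/top1z.png

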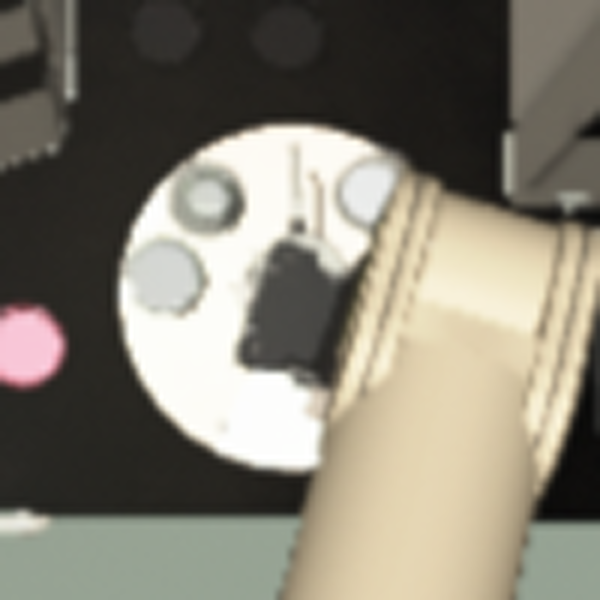

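View pics/scene1z.png

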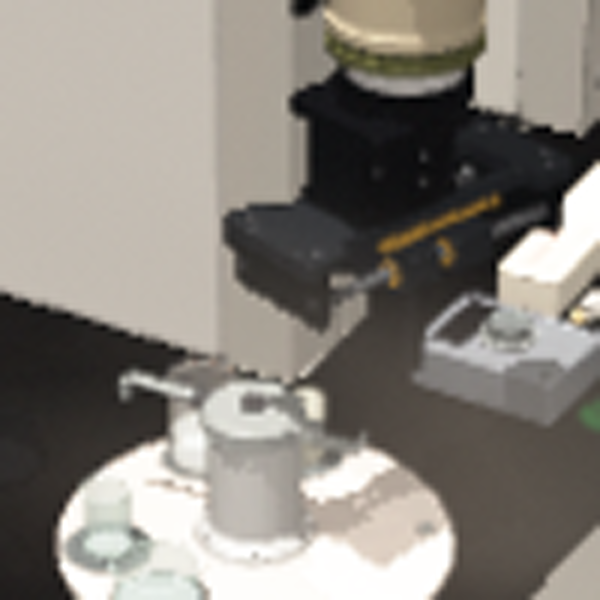

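>>> jog_arm(
  commands=[
    {"translation": [0, 6, 0], "twist": 0},
    {"translation": [0, 6, 0], "twist": 0},
    {"translation": [0, 6, 0], "twist": 0},
    {"translation": [0, 6, 0], "twist": 0},
    {"translation": [0, 4, 0], "twist": 0},
    {"translation": [0, 4, 0], "twist": 0},
    {"translation": [-1, 4, 0], "twist": 0},
    {"translation": [-1, 4, 0], "twist": 0},
    {"translation": [-1, 4, 0], "twist": 0},
    {"translation": [0, 4, 0], "twist": 0},
    {"translation": [0, 0, 0], "twist": 0},
  ],
)

```text
time: 3.8
ee_pos: [0.433, -0.1569, 0.1126]
eef_rot: [0.408, -0.577, 0.578, -0.408]
ft_force: [-0.5, -1.1, 1.3]
width: 0.0005
```

```bash
cat > look.py <<'E'
from h import *
import sys
k=sys.argv[1]
ims=[]
for n,b in(('scene',(235,160,305,230)),('top',(225,165,315,255))):
    c=grab(n,n+k); u0,v0,u1,v1=b
    ims.append(cv2.resize(c['img'][v0:v1,u0:u1,::-1],(390,390),interpolation=cv2.INTER_CUBIC))
cv2.imwrite(f'pics/look{k}.png',np.hstack(ims))
print(read_state()['ee_pos'],read_state()['ft_force'],read_state()['time'])
E
python3 look.py 2
```

```text
[ 0.43299001 -0.15732611  0.11259653] [-0.26824836 -1.52525772  0.72514278] 3.9
```

View pics/look2.png

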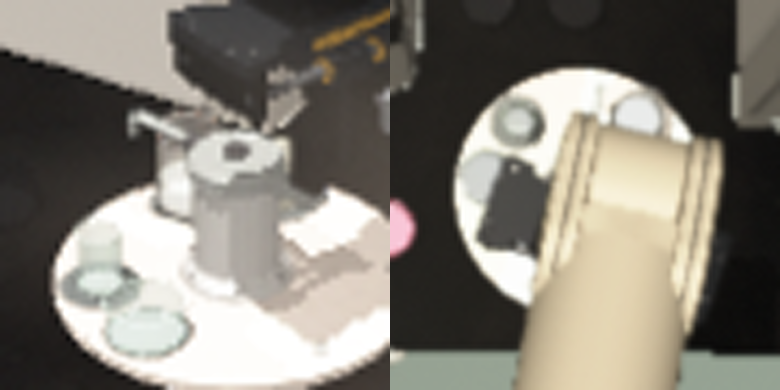

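>>> jog_arm(
  commands=[
    {"translation": [0, 3, 0], "twist": 0},
    {"translation": [0, 3, 0], "twist": 0},
    {"translation": [0, 3, 0], "twist": 0},
    {"translation": [0, 3, 0], "twist": 0},
    {"translation": [0, 2, 0], "twist": 0},
    {"translation": [0, 0, 0], "twist": 0},
    {"translation": [0, 0, 0], "twist": 0},
  ],
)

```text
time: 4.6
ee_pos: [0.433, -0.1433, 0.1125]
eef_rot: [-0.408, 0.578, -0.578, 0.408]
ft_force: [0.1, -0.3, 0.2]
width: 0.0005
```

```bash
python3 look.py 3
```

```text
[ 0.43299117 -0.14339507  0.11255163] [-0.03068758  0.03573597  0.34837054] 4.7
```

View pics/look3.png

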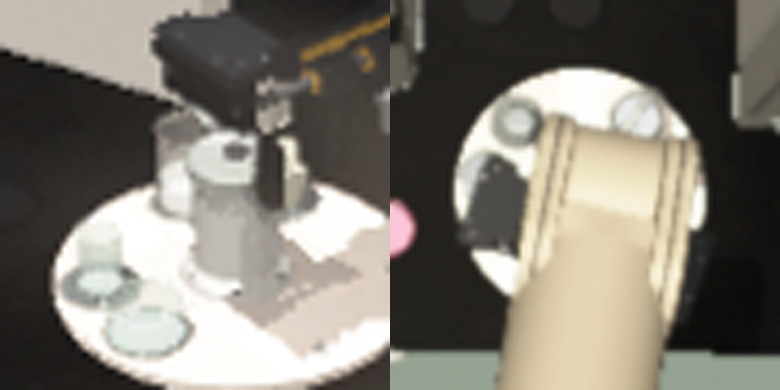

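The contact force has dropped to zero and the spout is visible over the beaker. I'll back off, lift and check.

>>> jog_arm(
  commands=[
    {"translation": [0, -10, 0], "twist": 0},
    {"translation": [0, -20, 0], "twist": 0},
    {"translation": [0, -20, 10], "twist": 0},
    {"translation": [2, -24, 20], "twist": 0},
    {"translation": [2, -24, 20], "twist": 0},
    {"translation": [3, -24, 10], "twist": 0},
    {"translation": [3, -24, 0], "twist": 0},
    {"translation": [3, -24, 0], "twist": 0},
    {"translation": [3, -24, 0], "twist": 0},
    {"translation": [2, -24, 0], "twist": 0},
    {"translation": [2, -24, 0], "twist": 0},
    {"translation": [0, 0, 0], "twist": 0},
    {"translation": [0, 0, 0], "twist": 0},
  ],
)

```text
time: 6.0
ee_pos: [0.4525, -0.3858, 0.1721]
eef_rot: [-0.408, 0.578, -0.578, 0.407]
ft_force: [-0.1, -0.5, 0.6]
width: -0.0001
```

```bash
python3 look.py 4
python3 - <<'E'
from h import *
c=load('scene4'); cv2.imwrite('pics/k4.png',cv2.resize(c['img'][110:200,285:400,::-1],None,fx=6,fy=6,interpolation=cv2.INTER_CUBIC))
E
```

```text
[ 0.45306895 -0.3846291   0.17247881] [-0.14538538  0.31142378  0.74313044] 6.1
```

View pics/look4.png

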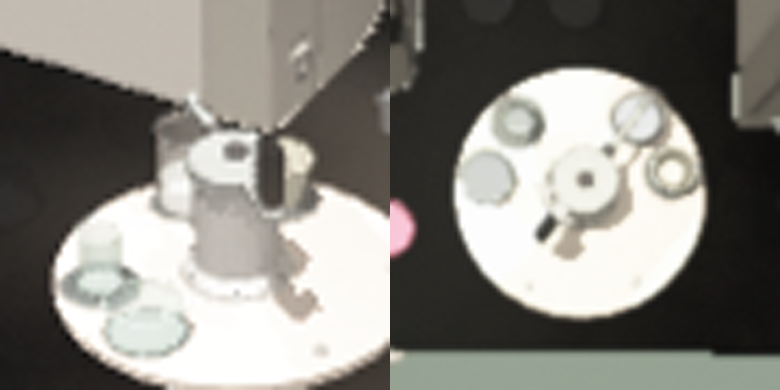

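View pics/k4.png

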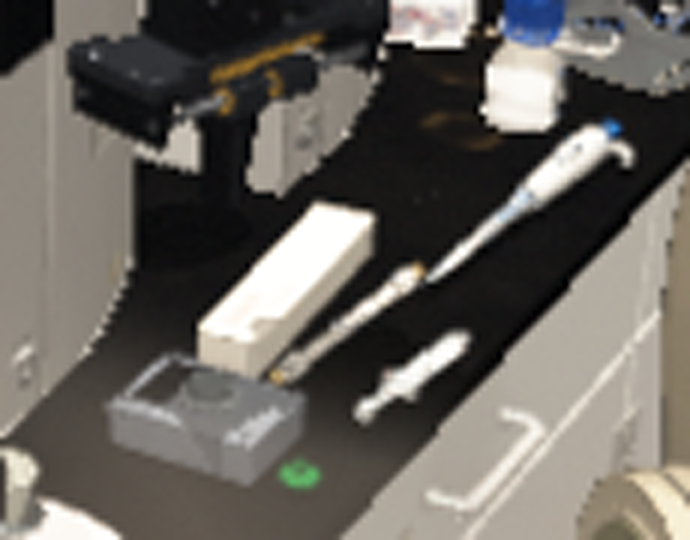

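>>> jog_arm(
  commands=[
    {"translation": [0, -2, -30], "twist": 0},
    {"translation": [0, 0, -30], "twist": 0},
    {"translation": [0, 0, -30], "twist": 0},
    {"translation": [0, 0, -20], "twist": 0},
    {"translation": [0, 0, -6], "twist": 0},
    {"translation": [0, 0, 0], "twist": 0},
    {"translation": [0, 0, 0], "twist": 0},
  ],
)

```text
time: 6.8
ee_pos: [0.4538, -0.3875, 0.0579]
eef_rot: [0.408, -0.577, 0.578, -0.408]
ft_force: [0.5, 0.3, 0.4]
width: 0.0004
```

>>> jog_arm(
  commands=[
    {"translation": [0, 0, -3], "twist": 0},
    {"translation": [0, 0, -3], "twist": 0},
    {"translation": [0, 0, -2], "twist": 0},
    {"translation": [0, 0, 0], "twist": 0},
    {"translation": [0, 0, 0], "twist": 0},
  ],
)

```text
time: 7.3
ee_pos: [0.453, -0.3873, 0.0486]
eef_rot: [-0.408, 0.578, -0.578, 0.408]
ft_force: [-0.0, 0.6, -0.7]
width: 0.0002
```

>>> jog_arm(
  commands=[
    {"translation": [0, 0, -2], "twist": 0},
    {"translation": [0, 0, -2], "twist": 0},
    {"translation": [0, 0, 0], "twist": 0},
    {"translation": [0, 0, 0], "twist": 0},
  ],
)

```text
time: 7.7
ee_pos: [0.4532, -0.3875, 0.0448]
eef_rot: [0.408, -0.577, 0.578, -0.408]
ft_force: [-0.4, -0.3, 2.0]
width: 0.0003
```

>>> jog_arm(
  commands=[
    {"translation": [0, 0, -2], "twist": 0},
    {"translation": [0, 0, 0], "twist": 0},
    {"translation": [0, 0, 0], "twist": 0},
  ],
)

```text
time: 8.0
ee_pos: [0.4532, -0.3875, 0.0428]
eef_rot: [0.408, -0.577, 0.578, -0.408]
ft_force: [0.2, -0.8, 3.8]
width: 0.0004
```

>>> jog_arm(
  commands=[
    {"translation": [0, 0, -2], "twist": 0},
    {"translation": [0, 0, 0], "twist": 0},
    {"translation": [0, 0, 0], "twist": 0},
  ],
)

```text
time: 8.3
ee_pos: [0.4532, -0.3875, 0.041]
eef_rot: [0.408, -0.577, 0.578, -0.408]
ft_force: [-0.7, -0.7, 6.6]
width: 0.0005
```

>>> jog_arm(
  commands=[
    {"translation": [0, 0, -2], "twist": 0},
    {"translation": [0, 0, 0], "twist": 0},
    {"translation": [0, 0, 0], "twist": 0},
  ],
)

```text
time: 8.6
ee_pos: [0.4533, -0.3875, 0.0406]
eef_rot: [0.408, -0.577, 0.578, -0.408]
ft_force: [-5.7, 5.4, 23.4]
width: 0.0006
```

>>> jog_arm(
  commands=[
    {"translation": [0, 0, -1], "twist": 0},
    {"translation": [0, 0, 0], "twist": 0},
    {"translation": [0, 0, 0], "twist": 0},
  ],
)

```text
time: 8.9
ee_pos: [0.4533, -0.3876, 0.0404]
eef_rot: [0.408, -0.577, 0.578, -0.408]
ft_force: [-10.7, 6.8, 31.1]
width: 0.0002
```

The key has bottomed: the tool stopped at 40.4 mm and the force rose steeply. I'll release it.

>>> jog_arm(
  commands=[
    {"translation": [0, 0, 5], "twist": 0},
    {"translation": [0, 0, 10], "twist": 0},
    {"translation": [0, 0, 30], "twist": 0},
    {"translation": [0, 0, 40], "twist": 0},
    {"translation": [0, 0, 40], "twist": 0},
    {"translation": [0, 0, 0], "twist": 0},
    {"translation": [0, 0, 0], "twist": 0},
    {"translation": [0, 0, 0], "twist": 0},
  ],
)

```text
time: 9.7
ee_pos: [0.4522, -0.3868, 0.1612]
eef_rot: [-0.408, 0.578, -0.577, 0.408]
ft_force: [0.0, -0.1, -0.1]
width: 0.0003
```

```bash
python3 look.py 5
python3 - <<'E'
from h import *
c=load('scene5'); cv2.imwrite('pics/k5.png',cv2.resize(c['img'][110:200,285:400,::-1],None,fx=6,fy=6,interpolation=cv2.INTER_CUBIC))
# before/after check: pixel change around each region since scene4
d=np.abs(load('scene5')['img'].astype(int)-load('scene4')['img']).max(2); print((d[175:232,240:305]>25).sum())
t=load('top5'); x0,y0=225,165;f=390/90
ax=np.array([.4925,-.150])
print('axis',ax,'head dir from tab',plane(t,x0+(547-390)/f,y0+229/f,.138))
E
```

```text
[ 0.45232923 -0.38679699  0.16104591] [ 0.28325964  0.31554556 -0.30499732] 9.8
0
axis [ 0.4925 -0.15  ] head dir from tab [ 0.44479136 -0.11721172  0.138     ]
```

View pics/look5.png

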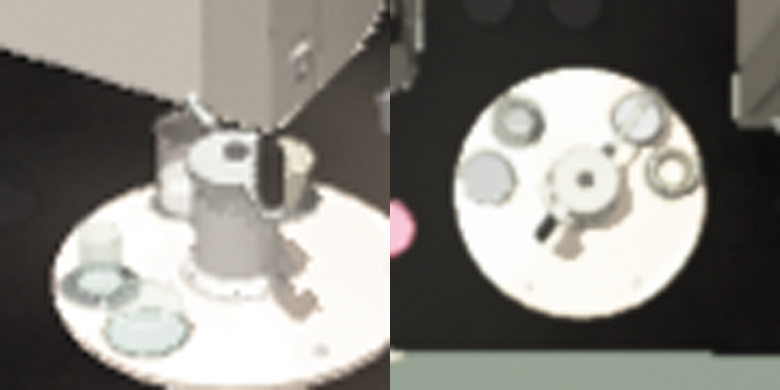

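View pics/k5.png

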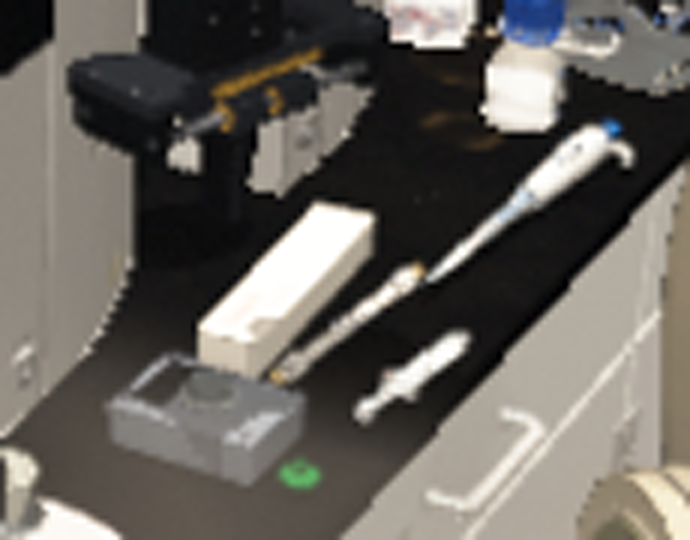

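```bash
python3 -c "
from bench import *
print(close_job())"
```

```text
the job is handed in; nothing more can be done
None
```

I turned the spout over the beaker, then pressed the start key fully down and let it up. I handed the job in at about 9.8 s; the hand-in gave no verdict.

- **Which vessel:** the beaker is at the −40° station. In the scene view it is the tallest, clear, straight-walled vessel. The crucible is at −80°, the jar at +40° and the dish at +80°.
- **Diverter:** I pushed the tab clockwise with the closed fingers. The push force fell from about 1.5 N to zero as the head snapped one step round.
- **Spout check:** both cameras show the spout over the beaker. The tab's position in the top image gives about 36–37° of turn rather than the detent's 40°. I put that down to coarse pixels, but did not measure the angle a second way. I also did not measure the nozzle's distance from the beaker's axis in mm.
- **Key:** the tool met the key at about 46 mm height and stopped hard at 40.4 mm, with 31 N on the tool. That is about 6 mm of travel. The key sprang back as I lifted off.
- **Final state:** the pictures before and after the press show no change around the base. The vessels, syringe and filter appear where they were. I did not look again at the amber bottle or the pen, but the arm never went near them. The robot was clear of everything, with the tool at 161 mm.

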